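Re-seat a paraffin block in its ratchet clamp

ROBOT

A 6-joint arm with a two-finger parallel gripper is mounted at the origin on the work surface. World frame = base frame: x ahead of the robot, y to its left, z up, the work surface at z = 0. Lengths are in m, angles in degrees, forces in N, time in s.
With the tool pointing down it reaches from about 0.4 to 0.825 m from the base axis. Payload 7 kg.
Tool frame: the origin (TCP) lies at the very end of the fingers, on their centre line; the grasp point (between the pads) lies 19 mm behind it (ctrl.grip_depth is the distance from the TCP to the grasp point, in m); z points along the fingers, y is the line along which they close (so a half turn about z gives the same grasp; the last joint's range is limited). The gripper opens to 88 mm and grips with 3 to 60 N. Pads are 19 mm wide; open, the fingers measure 130 mm over their backs; the gripper's body (78 mm by 193 mm) begins 47 mm behind the grasp point.
Start: joints at [-52.305, 20.546, 0.682, 0, -70.136, -16.507], TCP at [0.244, -0.629, 0.227] pointing down, gripper open.
Joint ranges: [-176.03, 176.03], [-82.01, 121.73], [-58.28, 71.71], [-173.87, 95.51], [-174.79, -0.11], [-173.66, 173.66]. Speed limits (degrees/s): [136.94, 136.94, 172.46, 180, 180, 180].

INTERFACE

Orientations are given as [roll, pitch, yaw] about the fixed x, y, z axes, in that order (R = Rz(yaw) Ry(pitch) Rx(roll)).
In Python, from plant import get_obs, eyes, ctrl, spotter gives the robot as it stands.
- The arm moves only by the shell command python3 -m crank 'ROWS'. ROWS is JSON, one flat list of numbers, 7 for each row, row after row: the turn, a rotation vector about the tool's x, y, z in rad, then the shift along the tool's x, y, z in mm, then the opening, from 0 (shut) to 1 (fully open). A call has 1 to 5 rows; each row shifts and turns the commanded pose from where the row before left it, along the tool's axes as they then stand; what a row does not reach is not made up. A row lasts 1/8 s, in which the tool goes at most 62.5 mm and 10.7 degrees, less where a joint would pass 70% of its speed; a pose out of reach is approached as far as the arm can. A call is refused whole if a number of a shift passes 62.5 or a number of a turn 0.188, either way. A call with a gripper value outside its range is refused whole. The fingers move at their own pace and stop on an object; the grip force is fixed at half the most. Time passes only in rows, so rows that do not move let the fingers close. It gives the time, the measured TCP pose, the force, the opening and the grip force at its end, in the units of the state.
- get_obs(): the state, without advancing time (a new reading comes with each control period).
- eyes.snapshot(name): name is "side" or "top" or "wrist"; returns the picture (384x512x3 uint8, blue, green, red); there is no depth.
- eyes.camera_model(name): a dict with "fx", "fy", "cx", "cy" (pixels), "extrinsics" (4x4, takes a point from camera to world coordinates). Camera axes: x right, y down, z forward; pixel columns grow to the right and rows downward; lengths in m; the calibration is good to about 2 mm. A picture is of the moment at which its call begins: read the wrist's pose just before it. camera_model takes no time and is no camera call; for the wrist camera it gives the pose at the moment of the call.
- ctrl.close_job(): hands the job in; it is judged then, once.
Trained networks look in the newest picture that a camera, given by its name, has taken for a name from the list of things; names that differ only in an ending like _2 or _b are one class to them, and where a whole thing is asked for, a point or a joint stands for the part that bears it (a point fixed in the world has none). Each returns a list of dicts, best first, with "p" (0 to 1); they miss things now and then, are a little off and sometimes report something else, mostly with a low value. They report only what shows in the picture. A call takes as long as a camera call. They do not tell look-alikes from the thing itself.
- spotter.outline_of(camera, target): "region" (384x512 bool, what is visible of it) and "rect" ([left, top, width, height] in pixels, round what is visible of it).
- spotter.place_of(camera, target): "location" ([column, row] in pixels: a listed point, or the origin of a listed thing).
The state is a dict: "clock": time; "joint_pos": joint angles; "qvel": joint speeds; "tau": joint torques, N m; "tool_pos": TCP position; "orientation": TCP orientation; "force": force on the tool from outside, world axes, zero at the start; "moment": the same for the moment, N m; "opening": finger opening in m; "gripper_force": force on a finger pad.
Only numpy, scipy, OpenCV 4.12 (cv2) and the standard library are available. Lean on these libraries where they do the work, as an engineer would, in place of code of your own. Each camera call takes 0.05 s, during which the arm holds its last target. There are 200 camera calls.

TASK

The paraffin block has been clamped short of the end stop. Throw the pawl lever off the ratchet and turn the knob back to open the jaw, then push the cassette gently along its seat until it is home against the end stop. Throw the pawl in again and click the knob up notch by notch until the block is firmly held but not crushed - two clicks after the jaw takes hold - forcing nothing and leaving the other things on the bench where they are.

Things in the scene. Friction and masses are not known exactly. Their poses are not given: they have to be found in the camera images.
- clamp: Block clamp bolted to the bench. Origin: on the bench, under the clamp. 'Clamp frame' below: this frame, z up, mm. Grey base plate x -135..103, y -65..65, 14 high; white gear housing x -135..-11, y -62..62 with flat deck at z=46. At the +x end the seat block (x 41..101, y -14..36, top z=34); on it, on the cassette's +x side, the set jaw (y 0..22, top z=42, screw head to 45).
- deck (a point): Point on the deck of the housing on the knob's axis, clamp frame (-78, 0, 46).
- knob: Steel ratchet wheel (radius 28, z 47..56 mm, 20 teeth: one click = 18 deg) with a black bar knob; origin on the vertical axis at bench height, x along the bar. Clockwise from above closes the jaw, 8 mm per rad. Pawl in: it cannot turn back; do not force it (over 30 N on a tooth, 0.8 N m, breaks the pawl). Let go, it drops back onto the last tooth passed.
- knob_grip (a point): Middle of the bar, on the knob's axis, 83 mm above the bench. Bar 56 (x) x 12 (y) mm, z 69..95: grasp it across its thickness from above. Turning clockwise takes 0.03 N m of friction, 0.02 to 0.1 N m for the pawl riding over the teeth, and 0.008 N m per N of jaw force (about 0.13 N m when well held).
- pawl: Dark steel pawl lever on the deck (z 48..55 mm) turning about a vertical pin at clamp frame (-71, -48); origin on the pin at bench height. An over-centre spring keeps it in or off and snaps over half-way (0.2 rad of its 0.4 rad). Throwing it takes 2 to 5 N at the post; over 15 N bends it. When it comes off, the jaw springs spin the knob back until about 4 N is left.
- pawl_post (a point): On the axis of the pawl's upright black post (9 mm diameter, z 50..75), 68 mm above the bench, 44 mm from the pin. Clamp frame (-37, -76) pawl in; (-29, -60) off, at its stop. Push it towards +y and a little +x to throw the pawl off, back to -y to throw it in. On a tooth crest it stands 4 mm out. Come down beside it, tips above z=50 (deck 46).
- jaw: Moving steel jaw on two springs (3 N/mm), 8 x 22 x 7.5 mm; closes to the clamp's +x, axes as the clamp's. It takes hold with 2 N, then each click (2.5 mm of drive) adds about 7.4 N. Firmly held is 8.5 to 25.5 N: the second or third notch after it touches. Above 30 N the cassette cracks.
- jaw_face (a point): Middle of the moving jaw's face, at its top edge, clamp frame (x, 11, 42): x=46..52 where it touches the block, 39 fully open (a stop).
- cassette: White cassette 28.5 (clamp x) x 40 (y) x 7 mm with a cream wax block 24 x 31 x 9 mm on top, its end 5 mm in from the cassette's -y end; 22 g. Origin: centre of the underside; axes as the clamp's. At the start gripped 7 to 14 mm short of the stop. Slides freely along the seat when the jaw is open. Push its -y end face, with at most 15 N; do not squeeze it in the gripper.
- slide_box: Blue box of microscope slides, 46 x 84 x 30 mm, loose bystander. Origin: centre of its underside.
- jar: Amber glass jar with black cap, 60 mm diameter, 75 mm high, loose bystander. Origin: centre of its underside.
- forceps: Steel forceps lying on the bench, 125 x 14 x 9 mm, loose bystander. Origin: underside of their middle, length along x.
- seat (a point): Point on the seat, clamp frame (60, 8, 34); axes as the clamp's. The end stop is a steel plate across the +y end of the cassette's way (top z=42), screwed to the set jaw. Both were set by hand and differ each time: set jaw face x 74..80, stop face y 24..32. The stop's place is not measured: feel for it. Home = the cassette's +y end touching it.
Not all that is in view belongs to the job. Of the things like the cassette, leave any that is orange; of the rest the smaller one is meant.

How it is judged (in metres and radians):
On the way, in this order (a step that is already met when the one before it is completed fails the run):
1. the pawl is thrown off and the knob turned back, so that the jaw stands clear of the block (y of pawl_post in the frame of clamp above -0.064 m and x of jaw_face in the frame of cassette below -0.0158 m), for 0.2 s.
2. with the jaw open, the cassette is pushed home against the end stop (y of end_stop_c0 in the frame of cassette below 0.0245 m and contact force between jaw and cassette below 1 N), for 0.2 s.
At the end, for the whole second after the job is handed in: The pawl is in the teeth again, the cassette lies flat on its seat, square (within 3 degrees) and home against the end stop (within 1.5 mm), and the jaw holds it with 8.5 to 25.5 N by itself, everything at rest and let go (y of pawl_post in the frame of clamp below -0.0725 m and y of end_stop_c0 in the frame of cassette below 0.0245 m and z of cassette in the frame of clamp below 0.0355 m and angle between the y axis of cassette and the y axis of clamp, either way round below 0.05 rad and contact force between jaw and cassette between 8.5 and 25.5 N and linear speed of cassette below 0.01 m/s and angular speed of knob below 0.1 rad/s); the robot touches nothing.
It fails at once if the cassette is crushed: more than 30 N from the jaw (contact force between jaw and cassette above 30 N).
It fails at once if the cassette is pushed or squeezed with more than 15 N by the gripper (contact force between the fingers and cassette above 15 N).
It fails at once if the pawl lever is bent: more than 15 N from the gripper (contact force between the fingers and pawl above 15 N).
It fails at once if the knob is forced back against the engaged pawl: more than 30 N on the teeth (contact force between knob and pawl above 30 N).
It fails at once if the slide box, jar or forceps is moved by more than 15 mm (distance of any of slide_box, jar, forceps from where it was at the start of the episode above 0.015 m).
It also fails if it takes over 72 s, if anything falls off the work surface, if the arm or the gripper's body presses on something with over 40 N, if the wrist force passes 120 N, or if a joint passes its speed limit or range.

## Working session

There is one attempt and no reset: what is moved stays moved. The work goes in short steps, Python scripts to look and compute and a shell command to move; the robot and the scene stay as the last step left them, time stands still between calls to the robot, and variables do not carry over. Pictures are saved under pics/ and viewed, at most 13 in all, crops included, and the job is handed in when it is done.

```bash
mkdir -p pics; ls
cat > h.py <<'E'
import numpy as np,cv2
from plant import get_obs, eyes, ctrl, spotter
def ray(cam,px,z):
    m=eyes.camera_model(cam);T=np.array(m["extrinsics"])
    d=T[:3,:3]@np.array([(px[0]-m["cx"])/m["fx"],(px[1]-m["cy"])/m["fy"],1]);o=T[:3,3]
    return o+d*(z-o[2])/d[2]
def proj(cam,P):
    m=eyes.camera_model(cam);T=np.array(m["extrinsics"])
    q=T[:3,:3].T@(np.array(P)-T[:3,3]);return [round(float(m["fx"]*q[0]/q[2]+m["cx"]),1),round(float(m["fy"]*q[1]/q[2]+m["cy"]),1)]
E
python3 - <<'E'
from h import *
ims=[]
for c in ["top","side"]:
    im=eyes.snapshot(c);cv2.imwrite(f"pics/{c}0.png",im)
    T=np.array(eyes.camera_model(c)["extrinsics"]);print(c,T[:3,3].round(3),T[:3,2].round(2))
    for n,z in [("clamp",0),("deck",.046),("knob",0),("knob_grip",.083),("pawl",0),("pawl_post",.068),("jaw_face",.042),("cassette",.034),("slide_box",0),("jar",0),("forceps",0),("seat",.034)]:
        r=spotter.place_of(c,n)
        print(n,[(np.round(x["location"],1).tolist(),round(x["p"],2),ray(c,x["location"],z)[:2].round(4).tolist()) for x in r[:4]])
print(get_obs())
E
```

```text
pics
top [0.358 0.007 1.455] [ 0.16 -0.02 -0.99]
clamp [([225.5, 186.4], 0.63, [0.6094, 0.0635]), ([363.5, 252.0], 0.3, [0.3987, -0.3604])]
deck [([202.2, 198.0], 0.89, [0.5668, 0.1322]), ([214.6, 211.1], 0.28, [0.5265, 0.0949])]
knob [([202.7, 198.8], 0.59, [0.5711, 0.1347])]
knob_grip [([197.8, 195.2], 0.75, [0.5699, 0.1419])]
pawl []
pawl_post []
jaw_face [([226.4, 186.0], 0.6, [0.6034, 0.0591]), ([210.8, 212.4], 0.47, [0.5232, 0.1066])]
cassette [([288.9, 196.1], 0.59, [0.571, -0.1314]), ([248.5, 178.7], 0.51, [0.6267, -0.0086]), ([233.4, 141.2], 0.4, [0.7459, 0.0367])]
slide_box [([121.5, 212.2], 0.96, [0.5325, 0.3853])]
jar [([364.4, 172.4], 0.94, [0.6489, -0.3766]), ([200.4, 196.0], 0.43, [0.58, 0.1419])]
forceps [([363.8, 248.3], 0.52, [0.4101, -0.362])]
seat [([243.5, 176.6], 0.78, [0.6334, 0.0067]), ([364.5, 171.1], 0.4, [0.6462, -0.3682])]
side [ 0.404 -0.83   0.591] [ 0.17  0.84 -0.52]
clamp [([259.5, 205.7], 0.61, [0.5983, 0.0559])]
deck [([245.0, 180.2], 0.72, [0.5722, 0.1259])]
knob [([244.7, 190.7], 0.71, [0.5736, 0.1448])]
knob_grip [([242.3, 166.7], 0.53, [0.5679, 0
[... 601 characters left out ...]
82, [0.6168, -0.0191])]
{'clock': 1.3, 'joint_pos': array([-5.23032821e+01,  2.05474293e+01,  6.81414886e-01,  2.31854176e-03,
       -7.01363277e+01, -1.65088540e+01]), 'qvel': array([-0.097163  , -0.05400441,  0.00665618,  0.05085596, -0.02350291,
        0.03612106]), 'tau': array([ 7.02342641e-05, -5.82395196e+01,  2.93295854e+01,  7.00219497e+00,
        1.24197506e-02, -2.23735083e-05]), 'tool_pos': array([ 0.24394527, -0.62935352,  0.22655233]), 'orientation': array([ 1.79998374e+02, -2.75621075e-03, -1.58811348e+02]), 'force': array([-0.92864721,  0.50698546, -0.55826992]), 'moment': array([ 0.01899049,  0.03372132, -0.00727818]), 'gripper_force': 0.0, 'opening': 0.08754001528482251}
```

Run:
```python
from h import *
a=cv2.imread("pics/top0.png")[110:270,100:400];b=cv2.imread("pics/side0.png")[130:360,150:400]
a=cv2.resize(a,(780,416),interpolation=cv2.INTER_CUBIC)[:, :]
b=cv2.resize(cv2.imread("pics/side0.png")[130:360,150:400],(652,600),interpolation=cv2.INTER_CUBIC)
cv2.imwrite("pics/ct.png",a);cv2.imwrite("pics/cs.png",b)
```

```text
(no output)
```

View pics/ct.png

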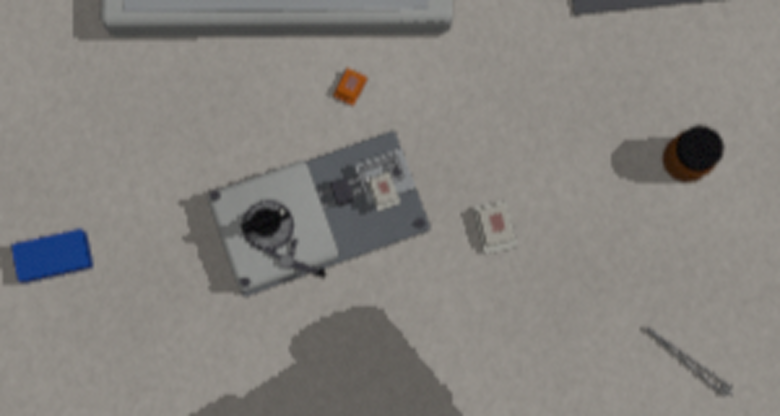

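View pics/cs.png

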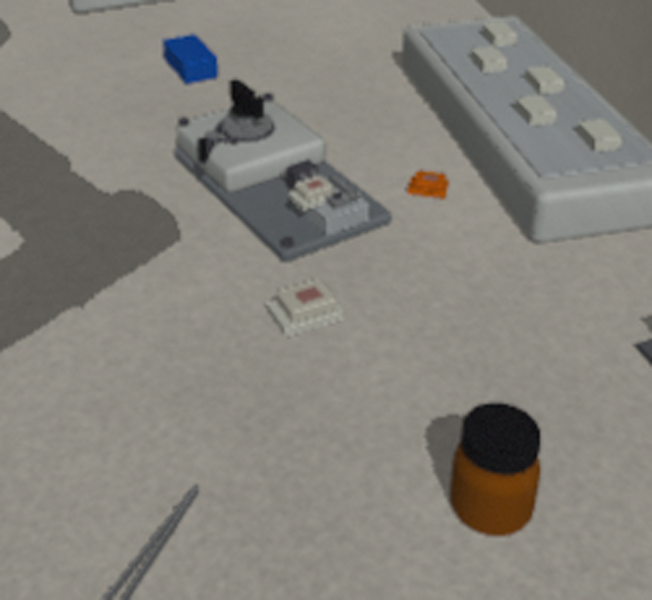

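```bash
cat >> h.py <<'E'
from scipy.spatial.transform import Rotation as Ro
def tool():
    o=get_obs();return np.array(o["tool_pos"]),Ro.from_euler("xyz",o["orientation"],degrees=True).as_matrix()
def to(P):
    p,R=tool();return (R.T@(np.array(P)-p)*1000).round(1)
E
python3 - <<'E'
from h import *
p,R=tool();T=np.array(eyes.camera_model("wrist")["extrinsics"]);m=eyes.camera_model("wrist")
print(m["fx"],(R.T@(T[:3,3]-p)).round(3),(R.T@T[:3,:3]).round(2).tolist())
print(R.round(2).tolist(),to([.58,.06,.30]))
E
```

```text
273.7142350481329 [ 0.072  0.001 -0.159] [[-0.0, -0.96, -0.27], [1.0, -0.0, 0.0], [-0.0, -0.27, 0.96]]
[[-0.93, -0.36, -0.0], [-0.36, 0.93, 0.0], [0.0, 0.0, -1.0]] [-562.5  521.3  -73.5]
```

```bash
python3 -m crank '[0,0,0,-43,40,4,0, 0,0,0,-43,40,4,0, 0,0,0,-43,40,4,0, 0,0,0,-43,40,4,0, 0,0,0,-43,40,4,0]' ; python3 -m crank '[0,0,0,-43,40,4,0, 0,0,0,-43,40,4,0, 0,0,0,-43,40,4,0, 0,0,0,-43,40,4,0, 0,0,0,-43,40,4,0]'; python3 -m crank '[0,0,0,-43,40,4,0, 0,0,0,-43,40,4,0, 0,0,0,-43,40,4,0, 0,0,0,0,0,0,0]'
cat >> h.py <<'E'
def look(n,names):
    cv2.imwrite(f"pics/{n}.png",eyes.snapshot("wrist"));print(get_obs()["clock"],get_obs()["tool_pos"].round(4),get_obs()["orientation"].round(2))
    D=dict(clamp=0,deck=.046,knob=0,knob_grip=.083,pawl=0,pawl_post=.068,jaw_face=.042,cassette=.034,seat=.034,jaw=.0)
    for k in names:
        r=spotter.place_of("wrist",k)
        print(k,[(np.round(x["location"],1).tolist(),round(x["p"],2),ray("wrist",x["location"],D[k])[:2].round(4).tolist()) for x in r[:3]])
E
python3 - <<'E'
from h import *
look("w1",["clamp","deck","knob","knob_grip","pawl","pawl_post","jaw_face","cassette","seat"])
E
```

```text
clock: 1.92
tool_pos: [0.3728, -0.3636, 0.2068]
orientation: [-180.0, 0.0, -158.8]
force: [1.5, -0.1, 0.2]
opening: 0.0433
gripper_force: 0.0
clock: 2.55
tool_pos: [0.501, -0.0991, 0.187]
orientation: [-180.0, 0.1, -158.8]
force: [1.5, -1.1, 0.0]
opening: 0.0008
gripper_force: 0.0
clock: 3.05
tool_pos: [0.5785, 0.0608, 0.1738]
orientation: [-180.0, -0.0, -158.6]
force: [-1.4, 0.1, 0.2]
opening: 0.0006
gripper_force: 0.0
3.1 [0.5775 0.0592 0.1739] [-1.8000e+02 -6.0000e-02 -1.5867e+02]
clamp [([249.5, 187.8], 0.73, [0.5977, 0.0572])]
deck [([318.4, 197.9], 0.74, [0.5689, 0.1278])]
knob [([309.6, 187.7], 0.84, [0.5703, 0.1268]), ([249.5, 186.2], 0.75, [0.5958, 0.0553])]
knob_grip [([327.3, 211.8], 0.85, [0.5712, 0.1289])]
pawl [([308.6, 150.0], 0.8, [0.5275, 0.106])]
pawl_post [([289.8, 126.3], 0.67, [0.5098, 0.0651])]
jaw_face [([205.9, 202.6], 0.43, [0.6207, 0.0133])]
cassette [([101.4, 107.5], 0.76, [0.5634, -0.1222]), ([190.6, 182.3], 0.72, [0.6071, -0.0107])]
seat [([194.0, 192.8], 0.65, [0.6175, -0.0033]), ([327.6, 213.0], 0.65, [0.5849, 0.1492])]
```

View pics/w1.png

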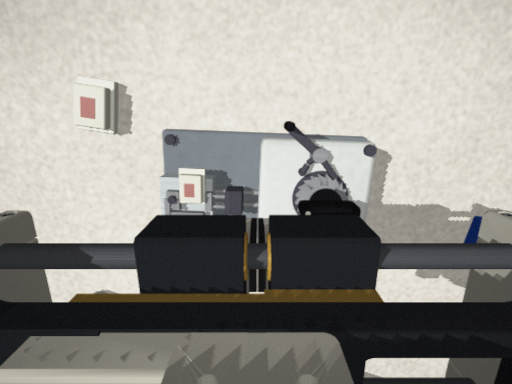

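```bash
cat >> h.py <<'E'
def fit(pairs):
    a=np.array([p[0] for p in pairs],float)/1000;b=np.array([p[1] for p in pairs],float)
    A=a-a.mean(0);B=b-b.mean(0)
    th=np.arctan2((A[:,0]*B[:,1]-A[:,1]*B[:,0]).sum(),(A*B).sum())
    M=np.array([[np.cos(th),-np.sin(th)],[np.sin(th),np.cos(th)]]);t=b.mean(0)-M@a.mean(0)
    return np.degrees(th),t,(1000*(b-(a@M.T+t))).round(1)
E
python3 - <<'E'
from h import *
P=[((-78,0),(.5689,.1278)),((-78,0),(.5712,.1289)),((-78,0),(.5703,.1268)),((-71,-48),(.5275,.106)),((-37,-76),(.5098,.0651)),((60,8),(.6175,-.0033)),((0,0),(.5977,.0572))]
th,t,r=fit(P);print(th,t,r.tolist())
print(to([.53,.02,.15]))
E
```

```text
-72.42327327641671 [0.59409192 0.05352794] [[-1.6, -0.1], [0.7, 1.0], [-0.2, -1.1], [0.6, -0.7], [-0.7, -0.7], [-2.3, -2.0], [3.6, 3.7]]
[ 57.3 -17.4  24.9]
```

```bash
cat >> h.py <<'E'
def W(x,y,z,th,t):
    c,s=np.cos(np.radians(th)),np.sin(np.radians(th));return np.array([t[0]+(c*x-s*y)/1000,t[1]+(s*x+c*y)/1000,z/1000])
def C(P,th,t):
    c,s=np.cos(np.radians(th)),np.sin(np.radians(th));d=(np.array(P)[:2]-t)*1000;return np.array([c*d[0]+s*d[1],-s*d[0]+c*d[1]]).round(1)
E
python3 -m crank '[0,0,0.065,0,0,0,0, 0,0,0,0,0,0,0]'
python3 - <<'E'
from h import *
print(to(W(-37,-112,120,-72.42,[.5941,.0535])))
E
```

```text
clock: 3.8
tool_pos: [0.5772, 0.0572, 0.1747]
orientation: [180.0, 0.0, -162.5]
force: [1.2, 0.1, -0.2]
opening: 0.0003
gripper_force: 0.0
[97.1 28.1 54.7]
```

```bash
python3 -m crank '[0,0,0,50,14,20,0, 0,0,0,47,14,35,0, 0,0,0,0,0,0,0]'
python3 - <<'E'
from h import *
look("w2",["deck","knob_grip","knob","pawl","pawl_post","jaw_face","cassette","seat"])
cv2.imwrite("pics/w2c.png",cv2.resize(cv2.imread("pics/w2.png")[90:340,60:410],(800,571),interpolation=cv2.INTER_CUBIC))
E
```

```text
clock: 4.18
tool_pos: [0.4702, 0.0529, 0.1168]
orientation: [-180.0, -0.4, -162.5]
force: [0.9, 1.2, 0.2]
opening: 0.0003
gripper_force: 0.0
4.225 [0.4741 0.0543 0.1189] [-1.7998e+02 -1.2000e-01 -1.6241e+02]
deck []
knob_grip []
knob []
pawl []
pawl_post []
jaw_face []
cassette [([60.0, 223.5], 0.75, [0.5625, -0.1149])]
seat []
```

View pics/w2c.png

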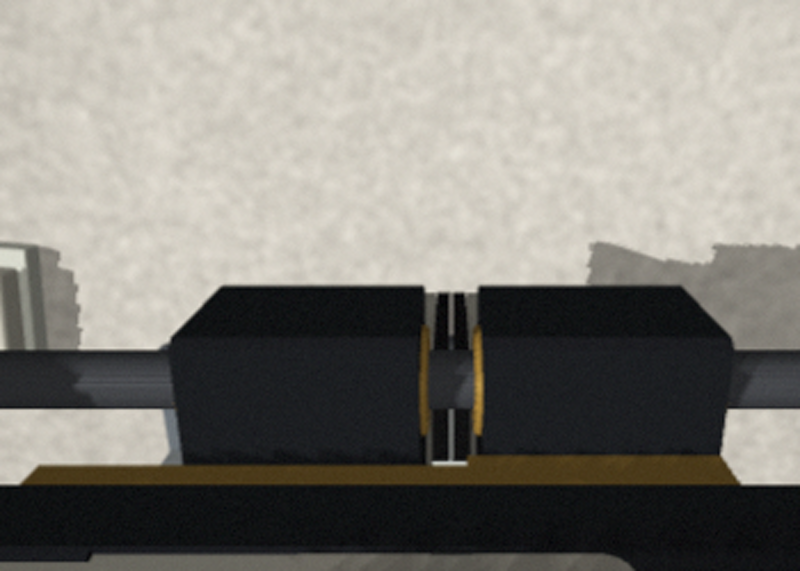

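```bash
python3 -m crank '[0,0,0,-40,-5,-25,0, 0,0,0,-60,-5,0,0, 0,0,0,-60,-7,0,0, 0,0,0,-20,0,0,0, 0,0,0,0,0,0,0]'
python3 - <<'E'
from h import *
look("w3",["deck","knob_grip","knob","pawl","pawl_post","jaw_face","cassette","seat"])
cv2.imwrite("pics/w3c.png",cv2.resize(cv2.imread("pics/w3.png")[60:310,80:430],(800,571),interpolation=cv2.INTER_CUBIC))
E
```

```text
clock: 5.25
tool_pos: [0.6541, 0.093, 0.1432]
orientation: [-180.0, -0.1, -162.6]
force: [-0.5, 0.1, -0.5]
opening: 0.0004
gripper_force: 0.0
5.3 [0.653  0.0928 0.1435] [ 1.8000e+02 -9.0000e-02 -1.6256e+02]
deck [([324.1, 116.5], 0.81, [0.5681, 0.131])]
knob_grip [([331.4, 120.4], 0.65, [0.5713, 0.1291])]
knob [([311.9, 116.6], 0.64, [0.5693, 0.1295])]
pawl [([308.6, 68.6], 0.91, [0.5258, 0.1096]), ([281.6, 13.0], 0.31, [0.4865, 0.067])]
pawl_post [([282.7, 14.1], 0.66, [0.5088, 0.0692]), ([242.0, 120.0], 0.25, [0.5928, 0.062])]
jaw_face [([188.7, 133.1], 0.7, [0.6204, 0.0166])]
cassette [([171.4, 111.4], 0.83, [0.6069, -0.0054]), ([59.6, 33.6], 0.72, [0.5718, -0.1141])]
seat [([173.7, 129.1], 0.6, [0.6224, 0.0004])]
```

View pics/w3c.png

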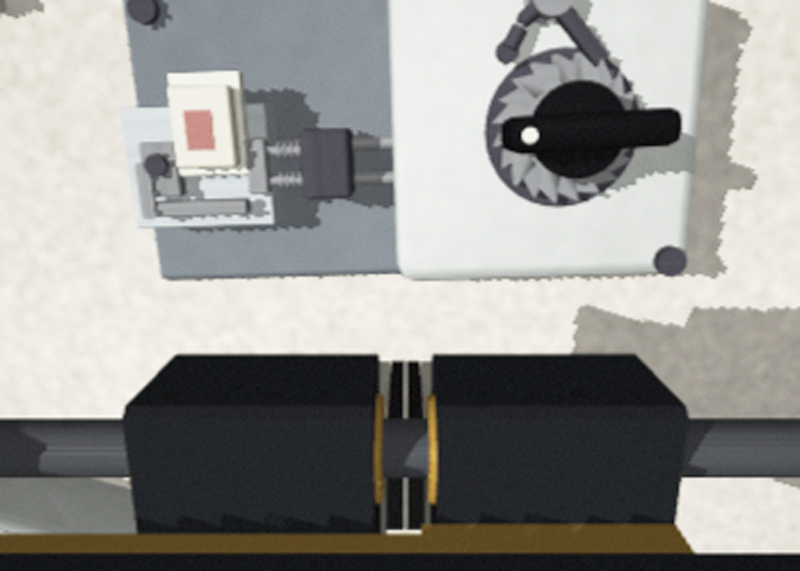

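```bash
cat >> h.py <<'E'
def bar(name,th,t,cen=None):
    # bar angle in clamp frame: thresholded black pixels rectified to the z=95 mm plane in clamp coords
    im=cv2.imread(f"pics/{name}.png");n=4
    q=[(-118,-40),(-38,-40),(-38,40),(-118,40)]
    src=np.float32([proj("wrist",W(x,y,95,th,t)) for x,y in q]);dst=np.float32([((x+118)*n,(y+40)*n) for x,y in q])
    r=cv2.warpPerspective(im,cv2.getPerspectiveTransform(src,dst),(80*n,80*n))
    cv2.imwrite(f"pics/{name}_bar.png",r);return r
def barang(r):
    g=(r.max(2)<45).astype(np.uint8);best=[]
    yy,xx=np.mgrid[:r.shape[0],:r.shape[1]]
    k,l,s,c=cv2.connectedComponentsWithStats(g);i=1+np.argmax(s[1:,4]);g=l==i
    x,y=xx[g]/4-118.,yy[g]/4-40.
    res=[]
    for a in np.arange(-90,90,1.):
        ca,sa=np.cos(np.radians(a)),np.sin(np.radians(a));v=-sa*x+ca*y
        h,e=np.histogram(v,np.arange(-70,150,1.)); S=np.convolve(h,np.ones(12),"valid"); u=(ca*x+sa*y)
        j=S.argmax(); sel=abs(v-(e[j]+6))<5; res.append((np.ptp(np.percentile(u[sel],[1,99])),a))
    return sorted(res)[-4:]
E
python3 - <<'E'
from h import *
P=[((-78,0),(.5681,.131)),((-78,0),(.5713,.1291)),((-78,0),(.5693,.1295)),((-71,-48),(.5258,.1096)),((-37,-76),(.5088,.0692)),((60,8),(.6224,.0004))]
th,t,r=fit(P);print(th,t,r.tolist())
for c in [(.6204,.0166),(.6069,-.0054)]: print(C(c,th,t))
for q in [(505,135),(680,126)]: print(C(ray("wrist",(q[0]/2.2857+80,q[1]/2.2857+60),.095),th,t))
for q in [(170,170),(245,170),(160,205),(245,207),(240,80)]: print(C(ray("wrist",(q[0]/2.2857+80,q[1]/2.2857+60),.042),th,t))
print(barang(bar("w3",th,t)))
print("post", to(W(-38,-112,120,th,t)))
E
```

```text
-71.89697927271328 [0.59393047 0.05613391] [[-1.6, 0.7], [1.6, -1.2], [-0.4, -0.8], [-0.4, 0.9], [-1.4, 1.5], [2.2, -1.2]]
[45.8 12.9]
[62.5 -6.8]
[-50.9   0.3]
[-107.2   -1.9]
[78.1 13.9]
[47.3 14.3]
[83.9 28.2]
[48.5 29.5]
[ 46.4 -20.8]
[(np.float64(55.336261579762116), np.float64(3.0)), (np.float64(55.342296707708044), np.float64(4.0)), (np.float64(55.430550920681405), np.float64(1.0)), (np.float64(55.5), np.float64(0.0))]
post [179.7  19.4  25. ]
```

```bash
python3 -m crank '[0,0,0,60,7,-5,0, 0,0,0,60,7,0,0, 0,0,0,60,6,10,0, 0,0,0,0,0,40,0, 0,0,0,0,0,35,0]'
python3 - <<'E'
from h import *
th,t=-72,[.594,.0557]
p,R=tool();print(C(p,th,t),p[2],get_obs()["force"],to(W(-37,-95,60,th,t)),get_obs()["orientation"])
E
```

```text
clock: 6.32
tool_pos: [0.4752, 0.0582, 0.0651]
orientation: [180.0, 0.2, -162.5]
force: [1.6, 0.8, -0.6]
opening: 0.0007
gripper_force: 0.0
[ -39.1 -112.2] 0.06507945747234042 [ 1.58966029  0.82896931 -0.62566561] [-17.2  -2.    5.1] [ 179.9542615     0.20540326 -162.49678304]
```

```bash
python3 -m crank '[0,0,0,-8,-2,4,0, 0,0,0,-6,0,0,0, 0,0,0,-3,0,0,0, 0,0,0,-2,0,0,0, 0,0,0,0,0,0,0]' ; python3 -m crank '[0,0,0,-2,0,0,0, 0,0,0,-1,0,0,0]'; python3 -m crank '[0,0,0,-2,0,0,0, 0,0,0,-1,0,0,0]'
```

```text
clock: 6.95
tool_pos: [0.4944, 0.0619, 0.061]
orientation: [180.0, 0.0, -162.5]
force: [-0.5, 0.2, 0.5]
opening: 0.0006
gripper_force: 0.0
clock: 7.2
tool_pos: [0.4971, 0.0628, 0.0607]
orientation: [180.0, 0.0, -162.5]
force: [-0.0, 0.2, -0.4]
opening: 0.0002
gripper_force: 0.0
clock: 7.45
tool_pos: [0.4986, 0.0628, 0.0603]
orientation: [-180.0, -0.2, -162.6]
force: [-5.2, -2.5, 5.6]
opening: 0.0004
gripper_force: 3.1
```

```bash
python3 -m crank '[0,0,0,-2,0,0,0, 0,0,0,0,0,0,0]'; python3 -m crank '[0,0,0,-2,0,0,0, 0,0,0,0,0,0,0]'
```

```text
clock: 7.7
tool_pos: [0.4996, 0.0626, 0.0601]
orientation: [-179.9, -0.3, -162.6]
force: [-5.6, -4.5, 6.1]
opening: 0.0008
gripper_force: 3.8
clock: 7.95
tool_pos: [0.5021, 0.0634, 0.0599]
orientation: [-179.9, -0.2, -162.6]
force: [-3.2, -5.3, 0.1]
opening: 0.0003
gripper_force: 2.4
```

```bash
python3 -m crank '[0,0,0,-2,0,0,0, 0,0,0,0,0,0,0]'; python3 -m crank '[0,0,0,-2,0,0,0]'
```

```text
clock: 8.2
tool_pos: [0.5038, 0.0636, 0.0598]
orientation: [-179.9, -0.3, -162.6]
force: [-2.2, -7.2, 1.0]
opening: 0.0005
gripper_force: 3.5
clock: 8.32
tool_pos: [0.5052, 0.0636, 0.0598]
orientation: [-179.9, -0.3, -162.6]
force: [-3.6, -12.1, 3.0]
opening: 0.0005
gripper_force: 5.2
```

```bash
python3 -m crank '[0,0,0,0,-3,0,0]'; python3 -m crank '[0,0,0,-1,-2,0,0]'
```

```text
clock: 8.45
tool_pos: [0.5077, 0.0623, 0.0601]
orientation: [-180.0, -0.1, -162.6]
force: [0.7, -0.8, -0.3]
opening: 0.0002
gripper_force: 0.2
clock: 8.57
tool_pos: [0.5105, 0.0617, 0.0606]
orientation: [180.0, 0.1, -162.5]
force: [0.3, 0.4, -0.3]
opening: 0.0005
gripper_force: 0.0
```

```bash
python3 -m crank '[0,0,0,-2,-1,0,0, 0,0,0,0,0,0,0]'
python3 - <<'E'
from h import *
th,t=-72,[.594,.0557]
p,R=tool();print(C(p,th,t),to(W(-20,62,140,th,t)))
E
```

```text
clock: 8.82
tool_pos: [0.5126, 0.0615, 0.0607]
orientation: [180.0, 0.0, -162.5]
force: [0.3, 0.6, 0.6]
opening: 0.0005
gripper_force: 0.0
[-30.7 -75.6] [-137.7   -9.4  -79.2]
```

Back off, rise, look from beyond.

```bash
python3 -m crank '[0,0,0,10,0,0,0, 0,0,0,0,0,-60,0, 0,0,0,-50,-4,-20,0, 0,0,0,-60,-5,0,0, 0,0,0,-38,0,0,0]' ;python3 -m crank '[0,0,0,0,0,0,0]'
python3 - <<'E'
from h import *
look("w4",["knob_grip","pawl_post","jaw_face","cassette"])
th,t=-72,[.594,.0557]
for q in ["pawl_post","jaw_face","cassette"]:
    pass
print(barang(bar("w4",th,t)))
cv2.imwrite("pics/w4c.png",cv2.resize(cv2.imread("pics/w4.png")[0:250,80:430],(800,571),interpolation=cv2.INTER_CUBIC))
E
```

```text
clock: 9.45
tool_pos: [0.6481, 0.0945, 0.1409]
orientation: [180.0, 0.1, -162.5]
force: [-0.2, -0.0, -0.4]
opening: 0.0007
gripper_force: 0.0
clock: 9.57
tool_pos: [0.6476, 0.0945, 0.1393]
orientation: [-180.0, -0.1, -162.5]
force: [-1.1, -0.5, -0.9]
opening: 0.0001
gripper_force: 0.0
9.625 [0.6462 0.0941 0.1394] [ 1.7999e+02 -1.0000e-01 -1.6255e+02]
knob_grip [([329.4, 130.0], 0.93, [0.5719, 0.1303]), ([308.1, 75.5], 0.46, [0.54, 0.101])]
pawl_post [([267.0, 48.4], 0.87, [0.5285, 0.0662]), ([235.9, 126.0], 0.17, [0.5914, 0.0597])]
jaw_face [([184.0, 137.2], 0.52, [0.6173, 0.0152])]
cassette [([167.6, 117.1], 0.65, [0.6053, -0.0056]), ([53.2, 37.7], 0.56, [0.5695, -0.1152]), ([322.2, 123.1], 0.32, [0.5669, 0.1347])]
[(np.float64(53.96182980726603), np.float64(29.0)), (np.float64(53.98872660781425), np.float64(28.0)), (np.float64(53.997754078624354), np.float64(26.0)), (np.float64(54.00041928314922), np.float64(27.0))]
```

View pics/w4c.png

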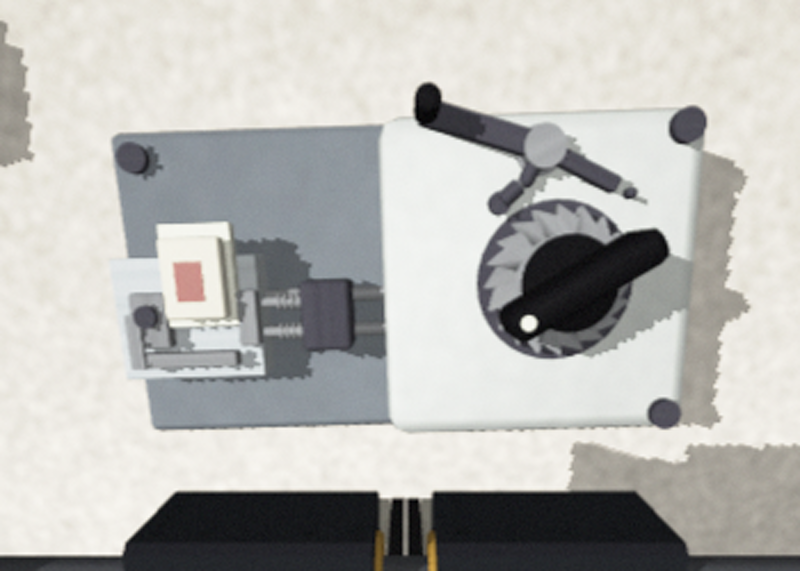

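Run:
```python
from h import *
th,t=-72,[.594,.0557]
print(get_obs()["joint_pos"].round(1))
e=[C(ray("wrist",(q[0]/2.2857+80,q[1]/2.2857),.095),th,t) for q in [(516,327),(659,242),(528,322)]]
print(e, np.degrees(np.arctan2(*(e[0]-e[1])[::-1])))
print(to([.5705,.1293,.125]))
```

```text
[ 25.4  22.   -8.8  -0.  -59.2 -97.9]
[array([-57.9,  10.7]), array([-101.6,  -15.3]), array([-61.7,   9.1])] 30.751193063904136
[60.8 56.4 15.8]
```

```bash
python3 -m crank '[0,0,0,30,28,0,0.5, 0,0,0,31,28,0,0.5, 0,0,-0.187,0,0,0,0.5, 0,0,-0.187,0,0,0,0.5, 0,0,-0.187,0,0,0,0.5]'; python3 -m crank '[0,0,-0.187,0,0,0,0.5, 0,0,-0.187,0,0,0,0.5, 0,0,-0.187,0,0,0,0.5, 0,0,-0.187,0,0,0,0.5, 0,0,-0.187,0,0,0,0.5]';  python3 -m crank '[0,0,-0.187,0,0,0,0.5, 0,0,-0.187,0,0,0,0.5, 0,0,-0.187,0,0,0,0.5, 0,0,0,0,0,0,0.5]'
python3 - <<'E'
from h import *
print(get_obs()["joint_pos"].round(1))
look("w5",["knob_grip"]);print(to([.5705,.1293,.075]))
E
```

```text
clock: 10.45
tool_pos: [0.5707, 0.1291, 0.1413]
orientation: [-180.0, 0.1, -130.0]
force: [-0.7, 0.1, -0.1]
opening: 0.0417
gripper_force: 0.0
clock: 11.08
tool_pos: [0.5708, 0.1289, 0.1412]
orientation: [-180.0, 0.0, -76.5]
force: [-0.4, 0.9, 0.5]
opening: 0.0441
gripper_force: 0.0
clock: 11.58
tool_pos: [0.5709, 0.1289, 0.1411]
orientation: [-180.0, -0.0, -44.7]
force: [-0.2, -0.6, -0.3]
opening: 0.0439
gripper_force: 0.0
[ 31.9  16.1 -17.6  -0.  -56.2  13.4]
11.625 [0.571 0.129 0.141] [-1.7997e+02 -1.0000e-02 -4.4910e+01]
knob_grip [([250.2, 208.0], 0.63, [0.5713, 0.1374])]
[-0.7  0.3 66. ]
```

View pics/w5.png

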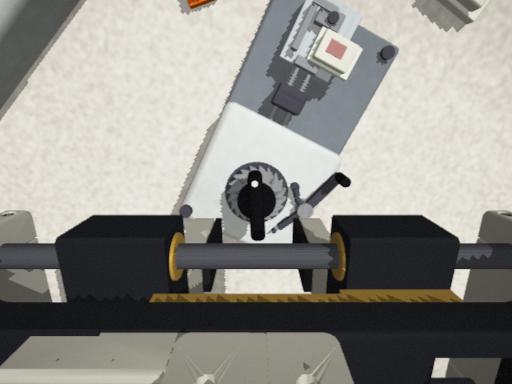

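```bash
python3 -m crank '[0,0,0,0,0,33,0.5, 0,0,0,0,0,32,0.5, 0,0,0,0,0,0,0, 0,0,0,0,0,0,0, 0,0,0,0,0,0,0]'
```

```text
clock: 12.3
tool_pos: [0.5723, 0.1295, 0.0771]
orientation: [-179.9, -0.0, -44.7]
force: [0.5, 0.1, 0.9]
opening: 0.0196
gripper_force: 0.0
```

```bash
python3 -m crank '[0,0,0,0,0,0,0, 0,0,0,0,0,0,0, 0,0,0,0,0,0,0]'
```

```text
clock: 12.68
tool_pos: [0.5719, 0.1293, 0.0768]
orientation: [-179.9, -0.0, -44.7]
force: [-2.5, -0.3, 6.5]
opening: 0.0115
gripper_force: 29.7
```

```bash
python3 -m crank '[0,0,-0.12,0,0,0,0, 0,0,-0.12,0,0,0,0]'; python3 -m crank '[0,0,-0.12,0,0,0,0, 0,0,-0.12,0,0,0,0, 0,0,-0.12,0,0,0,0]'; python3 -c "
from h import *
print(get_obs()['moment'],get_obs()['force'])"
```

```text
clock: 12.92
tool_pos: [0.5723, 0.1297, 0.0768]
orientation: [-179.9, -0.1, -30.7]
force: [-1.9, 2.7, 5.1]
opening: 0.012
gripper_force: 29.7
clock: 13.3
tool_pos: [0.5727, 0.1305, 0.0768]
orientation: [-179.8, -0.1, -10.1]
force: [-0.9, 5.3, 4.0]
opening: 0.0116
gripper_force: 29.8
[ 1.79184349  0.63895595 -0.03636179] [-0.92683668  5.26415921  4.01917482]
```

```bash
python3 -m crank '[0,0,0,0,0,0,0.4, 0,0,0,0,0,0,0.4, 0,0,0,0,0,-40,0.4, 0,0,-0.16,0,0,-10,0, 0,0,-0.165,0,0,0,0]';python3 -m crank '[0,0,-0.165,0,0,0,0, 0,0,0,0,0,0,0]'
python3 - <<'E'
from h import *
th,t=-72,[.594,.0557]
look("w6",["jaw_face","cassette","pawl_post","clamp"]);print(to(W(62,-62,110,th,t)))
cv2.imwrite("pics/w6c.png",cv2.imread("pics/w6.png"))
E
```

```text
clock: 13.92
tool_pos: [0.5718, 0.1291, 0.1267]
orientation: [-180.0, -0.1, 8.5]
force: [0.3, 0.2, -0.8]
opening: 0.0208
gripper_force: 0.0
clock: 14.18
tool_pos: [0.5712, 0.1288, 0.1254]
orientation: [180.0, 0.0, 17.6]
force: [-0.7, -0.1, -0.6]
opening: 0.0025
gripper_force: 0.0
14.225 [0.5713 0.1288 0.1254] [1.7999e+02 3.0000e-02 1.7480e+01]
jaw_face []
cassette [([402.2, 190.9], 0.83, [0.6129, -0.0014]), ([478.0, 249.7], 0.83, [0.5797, -0.1013]), ([406.8, 40.9], 0.64, [0.7311, 0.051])]
pawl_post []
clamp [([326.0, 184.9], 0.67, [0.5909, 0.0587])]
[-62.2 139.1  15.5]
```

```bash
python3 -m crank '[0,0,0,-31,46,0,0, 0,0,0,-31,46,0,0, 0,0,0,0,47,10,0, 0,0,0,0,0,40,0, 0,0,0,0,0,32,0]';python3 -m crank '[0,0,0,0,0,5,0, 0,0,0,0,0,0,0]'
python3 - <<'E'
from h import *
th,t=-72,[.594,.0557]
p,_=tool();print(C(p,th,t))
look("w7",["jaw_face","cassette"]);print(to(W(62.5,-40,38,th,t)))
cv2.imwrite("pics/w7c.png",cv2.resize(cv2.imread("pics/w7.png")[60:310,80:430],(800,571),interpolation=cv2.INTER_CUBIC))
E
```

```text
clock: 15.05
tool_pos: [0.5547, -0.0231, 0.0426]
orientation: [-180.0, -0.0, 17.6]
force: [-0.7, -0.2, 0.0]
opening: 0.0006
gripper_force: 0.0
clock: 15.3
tool_pos: [0.5553, -0.022, 0.039]
orientation: [180.0, -0.0, 17.8]
force: [0.1, 0.6, -0.4]
opening: -0.0
gripper_force: 0.0
[ 62.  -60.9]
15.35 [ 0.5557 -0.0219  0.0396] [ 1.7998e+02 -8.0000e-02  1.7780e+01]
jaw_face [([222.5, 107.1], 0.97, [0.6211, 0.02])]
cassette [([254.2, 136.1], 0.7, [0.6109, -0.0014]), ([403.3, 236.3], 0.7, [0.5791, -0.1139])]
[20.2  0.6  2. ]
```

View pics/w7c.png

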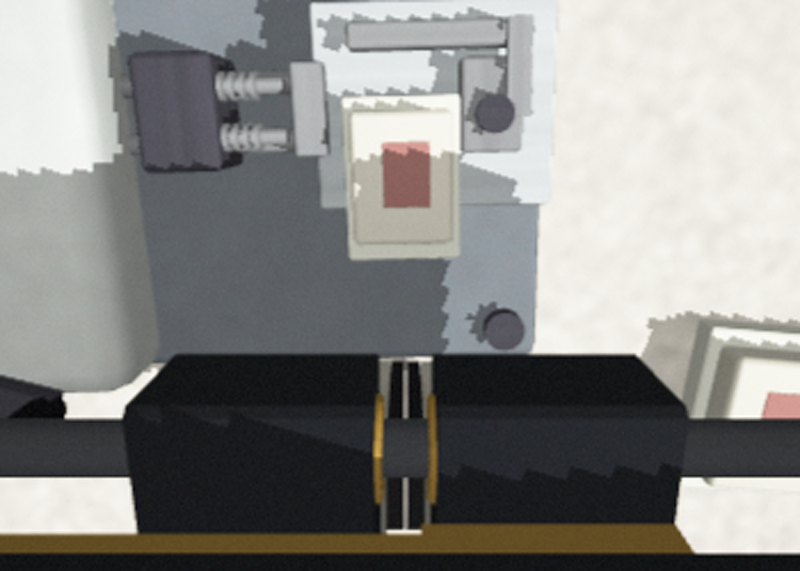

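```bash
python3 -m crank '[0,0,0,12,0,2,0, 0,0,0,8,0,0,0, 0,0,0,3,0,0,0, 0,0,0,0,0,0,0]';python3 -m crank '[0,0,0,2,0,0,0, 0,0,0,2,0,0,0]'; python3 -m crank '[0,0,0,2,0,0,0, 0,0,0,2,0,0,0]';python3 -m crank '[0,0,0,2,0,0,0, 0,0,0,2,0,0,0]'
```

```text
clock: 15.95
tool_pos: [0.5769, -0.0151, 0.0364]
orientation: [-180.0, 0.0, 17.8]
force: [0.1, 0.1, 0.3]
opening: 0.0005
gripper_force: 0.0
clock: 16.2
tool_pos: [0.5805, -0.014, 0.0366]
orientation: [-180.0, 0.0, 17.8]
force: [0.5, 0.3, 0.2]
opening: 0.0002
gripper_force: 0.0
clock: 16.45
tool_pos: [0.5844, -0.0127, 0.0365]
orientation: [-180.0, 0.0, 17.8]
force: [-0.5, -0.3, 0.8]
opening: 0.0005
gripper_force: 0.2
clock: 16.7
tool_pos: [0.5881, -0.0115, 0.0365]
orientation: [-180.0, 0.0, 17.8]
force: [-1.1, 0.5, 0.4]
opening: 0.0005
gripper_force: 0.5
```

```bash
python3 -m crank '[0,0,0,1,0,0,0, 0,0,0,1,0,0,0]'; python3 -m crank '[0,0,0,1,0,0,0]'; python3 -m crank '[0,0,0,1,0,0,0]'
```

```text
clock: 16.95
tool_pos: [0.5899, -0.0109, 0.0365]
orientation: [-180.0, 0.0, 17.8]
force: [-1.3, 1.4, 1.2]
opening: 0.0006
gripper_force: 0.7
clock: 17.08
tool_pos: [0.5909, -0.0106, 0.0365]
orientation: [-180.0, 0.0, 17.8]
force: [-1.4, 1.0, -0.1]
opening: 0.0002
gripper_force: 0.8
clock: 17.2
tool_pos: [0.5913, -0.0104, 0.0364]
orientation: [-180.0, 0.1, 17.8]
force: [-4.2, 0.7, 2.6]
opening: 0.0004
gripper_force: 2.6
```

```bash
python3 -m crank '[0,0,0,1,0,0,0]'; python3 -c "
from h import *
look('w8',['cassette'])"
```

```text
clock: 17.32
tool_pos: [0.5914, -0.0104, 0.0363]
orientation: [-180.0, 0.2, 17.8]
force: [-7.3, -0.9, 4.8]
opening: 0.0003
gripper_force: 4.3
17.375 [ 0.5913 -0.0104  0.0363] [-179.98    0.18   17.76]
cassette [([256.5, 183.1], 0.92, [0.6203, 0.0002]), ([398.2, 280.8], 0.63, [0.5847, -0.1112])]
```

```bash
python3 -m crank '[0,0,0,-2,0,0,0, 0,0,0,0,0,0,0, 0,0,0,-5,0,0,0, 0,0,0,-30,0,0,0, 0,0,0,0,0,0,0]'; python3 -c "
from h import *
th,t=-72,[.594,.0557]
look('w9',['cassette','jaw_face'])
cv2.imwrite('pics/w9c.png',cv2.resize(cv2.imread('pics/w9.png')[60:310,80:430],(800,571),interpolation=cv2.INTER_CUBIC))
print(to(W(-31,-40,125,th,t)))"
```

```text
clock: 18.05
tool_pos: [0.5561, -0.0218, 0.0366]
orientation: [-180.0, 0.0, 17.7]
force: [0.8, 1.0, 1.0]
opening: 0.0002
gripper_force: 0.0
18.1 [ 0.5576 -0.0215  0.037 ] [ 1.7999e+02 -6.0000e-02  1.7780e+01]
cassette [([253.4, 122.0], 0.74, [0.621, 0.002]), ([404.6, 241.6], 0.6, [0.5792, -0.1138]), ([166.3, 129.8], 0.25, [0.6015, 0.0487])]
jaw_face [([220.8, 109.4], 0.92, [0.6225, 0.0208])]
[ 17.2 -93.2 -88. ]
```

View pics/w9c.png

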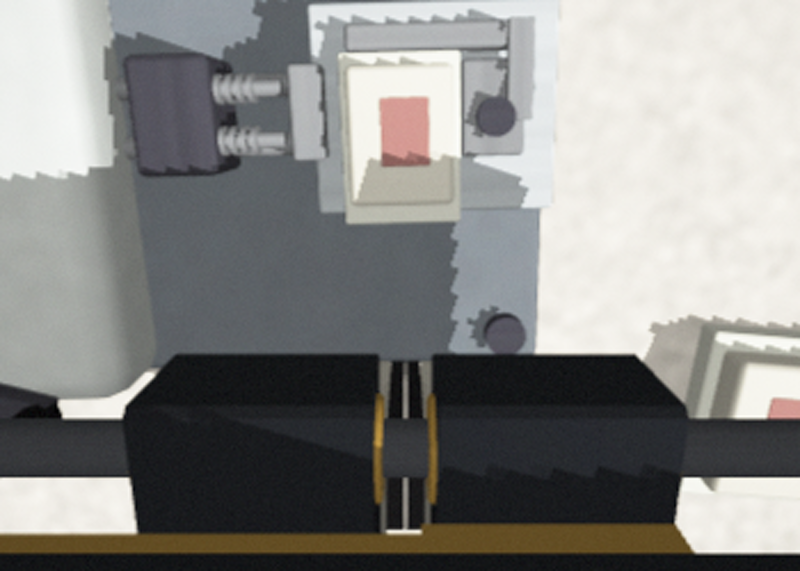

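```bash
python3 -m crank '[0,0,0,0,0,-60,0, 0,0,0,5,-30,-30,0, 0,0,0,8,-50,0,0, 0,0,0,8,-2,0,0, 0,0,0,0,0,0,0]'; python3 -c "
from h import *
th,t=-72,[.594,.0557]
look('w10',['pawl_post'])
p,_=tool();print(C(p,th,t),to(W(-20,-36,60,th,t)))"
```

```text
clock: 18.82
tool_pos: [0.5534, 0.0637, 0.1265]
orientation: [180.0, -0.0, 17.8]
force: [0.1, -0.0, -0.4]
opening: 0.0005
gripper_force: 0.0
18.875 [0.553  0.063  0.1262] [1.7999e+02 3.0000e-02 1.7780e+01]
pawl_post [([249.2, 229.9], 0.81, [0.5267, 0.0623]), ([344.3, 139.5], 0.31, [0.6225, 0.0143])]
[-19.3 -37.1] [ 1.2 -0.7 66.1]
```

```bash
python3 -m crank '[0,0,0,2,0,33,0, 0,0,0,0,0,33,0, 0,0,0,0,0,0,0]'; python3 -m crank '[0,0,0,-4,-1,0,0, 0,0,0,-3,-1,0,0]'; python3 -m crank '[0,0,0,-2,-1,0,0, 0,0,0,-2,-1,0,0]'; python3 -m crank '[0,0,0,-2,-1,0,0]'
```

```text
clock: 19.3
tool_pos: [0.5527, 0.062, 0.0582]
orientation: [180.0, 0.3, 17.7]
force: [-0.2, 0.1, 0.8]
opening: 0.0006
gripper_force: 0.0
clock: 19.55
tool_pos: [0.5479, 0.0636, 0.0619]
orientation: [-180.0, -0.1, 17.8]
force: [-0.4, 1.1, 1.2]
opening: 0.0001
gripper_force: 0.0
clock: 19.8
tool_pos: [0.5436, 0.0646, 0.0615]
orientation: [-180.0, -0.1, 17.8]
force: [1.2, -0.1, 0.3]
opening: 0.0003
gripper_force: 0.6
clock: 19.92
tool_pos: [0.541, 0.0649, 0.061]
orientation: [-180.0, -0.1, 17.8]
force: [0.3, 0.3, 1.2]
opening: 0.0004
gripper_force: 0.5
```

```bash
python3 -m crank '[0,0,0,-2,-1,0,0]'; python3 -m crank '[0,0,0,-2,-1,0,0]';python3 -m crank '[0,0,0,-1,-1,0,0, 0,0,0,0,0,0,0]'
```

```text
clock: 20.05
tool_pos: [0.5383, 0.0651, 0.0607]
orientation: [-180.0, -0.0, 17.8]
force: [0.3, 0.3, 0.8]
opening: 0.0003
gripper_force: 0.2
clock: 20.18
tool_pos: [0.5358, 0.0653, 0.0604]
orientation: [-180.0, 0.0, 17.8]
force: [-0.7, 0.0, 0.3]
opening: 0.0007
gripper_force: 0.0
clock: 20.42
tool_pos: [0.5348, 0.066, 0.0604]
orientation: [180.0, 0.0, 17.8]
force: [0.1, 0.6, 0.0]
opening: 0.0003
gripper_force: 0.0
```

```bash
python3 -m crank '[0,0,0,-2,-1,0,0]'; python3 -m crank '[0,0,0,-2,-1,0,0]'
```

```text
clock: 20.55
tool_pos: [0.5328, 0.0663, 0.0604]
orientation: [180.0, 0.0, 17.8]
force: [0.1, -0.3, -0.4]
opening: 0.0009
gripper_force: 0.0
clock: 20.68
tool_pos: [0.5304, 0.0666, 0.0605]
orientation: [-180.0, 0.0, 17.8]
force: [1.3, -0.4, -0.7]
opening: 0.0008
gripper_force: 0.7
```

```bash
python3 -m crank '[0,0,0,-1,0,0,0, 0,0,0,0,0,0,0]'; python3 -m crank '[0,0,0,-1,0,0,0, 0,0,0,0,0,0,0]'
```

```text
clock: 20.92
tool_pos: [0.5301, 0.0666, 0.0607]
orientation: [-180.0, -0.1, 17.8]
force: [2.4, 1.6, -2.0]
opening: 0.0005
gripper_force: 1.4
clock: 21.18
tool_pos: [0.5297, 0.0666, 0.0608]
orientation: [-180.0, -0.1, 17.8]
force: [4.6, 2.2, -4.1]
opening: 0.0004
gripper_force: 2.6
```

```bash
python3 -m crank '[0,0,0,8,0,0,0, 0,0,0,0,0,-60,0, 0,0,0,-50,0,-10,0, 0,0,0,0,0,0,0]'; python3 -c "
from h import *
th,t=-72,[.594,.0557]
look('w11',['pawl_post','cassette','jaw_face'])
for r in spotter.place_of('wrist','pawl_post')[:1]: print(C(ray('wrist',r['location'],.068),th,t))
cv2.imwrite('pics/w11c.png',cv2.resize(cv2.imread('pics/w11.png')[0:300,60:460],(800,600),interpolation=cv2.INTER_CUBIC))
print(to([.5715,.1293,.125]))"
```

```text
clock: 21.68
tool_pos: [0.4862, 0.0522, 0.1315]
orientation: [-180.0, 0.0, 17.7]
force: [0.2, 0.7, 0.1]
opening: 0.0006
gripper_force: 0.0
21.725 [0.4876 0.0527 0.1313] [-1.7998e+02 -1.0000e-02  1.7770e+01]
pawl_post [([253.2, 166.8], 0.89, [0.5149, 0.0658])]
cassette [([452.2, 160.9], 0.57, [0.5714, -0.112])]
jaw_face [([344.0, 53.7], 0.8, [0.6235, 0.0222])]
[-34.1 -71.4]
[101.8 -47.2   5. ]
```

View pics/w11c.png

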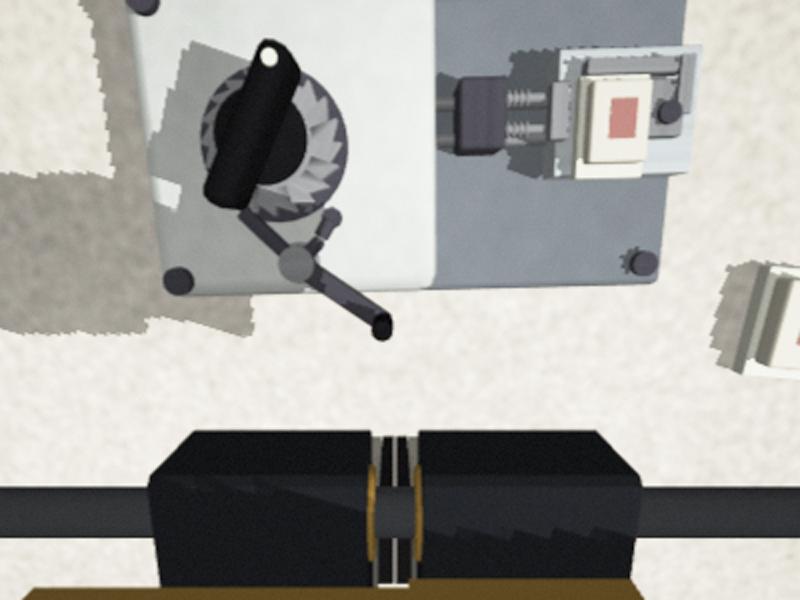

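```bash
python3 -c "
from h import *
th,t=-72,[.594,.0557]
e=[C(ray('wrist',q,.095),th,t) for q in [(199,21),(168,101),(172,88),(188,106)]]
print(e,np.degrees(np.arctan2(*(e[0]-e[1])[::-1])))
print(barang(bar('w11',th,t)),C([.5719,.1293],th,t))"
```

```text
[array([-66.9,  26.9]), array([-90.7, -20.9]), array([-87.3, -12.6]), array([-77.5, -24.1])] 63.53092156316824
[(np.float64(51.56929613972406), np.float64(66.0)), (np.float64(51.57538952012267), np.float64(67.0)), (np.float64(51.683980043418686), np.float64(65.0)), (np.float64(51.738750757643494), np.float64(64.0))] [-76.8   1.7]
```

```bash
python3 -m crank '[0,0,0,51,-24,0,0.4, 0,0,0,51,-23,0,0.4, 0,0,0.16,0,0,0,0.4, 0,0,0.16,0,0,0,0.4, 0,0,0.15,0,0,0,0.4]'; python3 -m crank '[0,0,0,0,0,0,0.4]'; python3 -c "
from h import *
print(to([.5717,.1293,.077]))"
```

```text
clock: 22.55
tool_pos: [0.5717, 0.1292, 0.1292]
orientation: [179.9, 0.1, -9.4]
force: [0.6, -0.2, 0.2]
opening: 0.0348
gripper_force: 0.0
clock: 22.68
tool_pos: [0.5716, 0.1291, 0.1295]
orientation: [179.9, 0.1, -9.1]
force: [0.1, -0.3, -0.2]
opening: 0.0349
gripper_force: 0.0
[ 0.1 -0.3 52.5]
```

```bash
python3 -m crank '[0,0,0,0,0,26,0.4, 0,0,0,0,0,26,0.4, 0,0,0,0,0,0,0, 0,0,0,0,0,0,0, 0,0,0,0,0,0,0]'; python3 -m crank '[0,0,0,0,0,0,0, 0,0,0,0,0,0,0]'; python3 -c "
from h import *
print(get_obs()['moment'])"
```

```text
clock: 23.3
tool_pos: [0.5726, 0.1305, 0.0797]
orientation: [-179.8, -0.1, -9.1]
force: [-2.4, 5.5, -1.7]
opening: 0.0117
gripper_force: 30.0
clock: 23.55
tool_pos: [0.5725, 0.1305, 0.0797]
orientation: [-179.8, -0.1, -9.1]
force: [0.4, 4.8, -2.1]
opening: 0.0118
gripper_force: 30.0
[1.87957534 0.05784346 0.05085214]
```

```bash
for k in 1; do python3 -m crank '[0,0,0.12,0,0,0,0, 0,0,0.12,0,0,0,0]'; done; python3 -c "
from h import *
print(get_obs()['moment'])"; python3 -m crank '[0,0,0.12,0,0,0,0, 0,0,0.12,0,0,0,0]';  python3 -c "
from h import *
print(get_obs()['moment'])"; python3 -m crank '[0,0,0.12,0,0,0,0, 0,0,0.12,0,0,0,0]';  python3 -c "
from h import *
print(get_obs()['moment'])"
```

```text
clock: 23.8
tool_pos: [0.5723, 0.13, 0.0797]
orientation: [-179.9, -0.1, -23.1]
force: [0.3, 1.7, 0.4]
opening: 0.0116
gripper_force: 30.0
[0.86172992 0.07003909 0.14568899]
clock: 24.05
tool_pos: [0.572, 0.1295, 0.0797]
orientation: [-179.9, -0.0, -36.8]
force: [-1.2, 1.1, 0.3]
opening: 0.0115
gripper_force: 30.0
[0.29435206 0.35358199 0.11605571]
clock: 24.3
tool_pos: [0.5716, 0.1291, 0.0796]
orientation: [-180.0, -0.0, -50.6]
force: [-1.1, -0.3, 1.9]
opening: 0.0118
gripper_force: 30.0
[-0.01772072  0.72051312  0.12294078]
```

```bash
python3 -m crank '[0,0,0.12,0,0,0,0, 0,0,0.1,0,0,0,0]'; python3 -c "
from h import *
print(get_obs()['moment'])"; python3 -m crank '[0,0,0.12,0,0,0,0, 0,0,0.12,0,0,0,0]';  python3 -c "
from h import *
print(get_obs()['moment'])"; python3 -m crank '[0,0,0,0,0,0,0]';  python3 -c "
from h import *
print(get_obs()['moment'],get_obs()['joint_pos'])"
```

```text
clock: 24.55
tool_pos: [0.5712, 0.1288, 0.0796]
orientation: [180.0, -0.0, -63.2]
force: [-2.2, -0.8, 3.4]
opening: 0.0119
gripper_force: 30.0
[-0.24735249  1.34497474  0.20540922]
clock: 24.8
tool_pos: [0.5707, 0.1286, 0.0796]
orientation: [179.9, -0.0, -76.9]
force: [-4.9, -0.1, 5.4]
opening: 0.0115
gripper_force: 30.1
[-0.15092564  2.08876394  0.31712946]
clock: 24.92
tool_pos: [0.5707, 0.1286, 0.0796]
orientation: [179.9, -0.0, -76.8]
force: [-5.1, -0.4, 4.6]
opening: 0.0117
gripper_force: 30.0
[-0.15167363  1.86142265  0.16677496] [ 3.18393907e+01  1.99558459e+01 -2.14518951e+01  3.53552679e-03
 -4.86512306e+01 -1.86642819e+01]
```

```bash
python3 -m crank '[0,0,-0.05,0,0,0,0, 0,0,-0.04,0,0,0,0]'; python3 -c "
from h import *
print(get_obs()['moment'])";  python3 -m crank '[0,0,0,0,0,0,0.4, 0,0,0,0,0,0,0.4, 0,0,0,0,0,0,0.4, 0,0,0,0,0,-30,0.4, 0,0,0,0,0,-35,0.4]'; python3 -c "
from h import *
th,t=-72,[.594,.0557]
print(to(W(-20,65,142,th,t)))"
```

```text
clock: 25.18
tool_pos: [0.5709, 0.1287, 0.0796]
orientation: [180.0, -0.0, -71.5]
force: [-3.4, -0.3, 4.5]
opening: 0.0115
gripper_force: 30.0
[-0.16391406  1.47328547  0.11706907]
clock: 25.8
tool_pos: [0.5711, 0.1289, 0.1436]
orientation: [179.9, -0.0, -71.6]
force: [1.2, -0.1, 0.1]
opening: 0.0354
gripper_force: 0.0
[ 57.1 -63.8   1.5]
```

```bash
python3 -m crank '[0,0,0,28,-32,0,0, 0,0,0,28,-32,0,0, 0,0,0.185,0,0,0,0, 0,0,0.185,0,0,0,0, 0,0,0.185,0,0,0,0]'; python3 -m crank '[0,0,0.185,0,0,0,0, 0,0,0.185,0,0,0,0, 0,0,0.185,0,0,0,0, 0,0,0.185,0,0,0,0, 0,0,0.185,0,0,0,0]';  python3 -m crank '[0,0,0.1,0,0,0,0, 0,0,0,0,0,0,0]'; python3 -c "
from h import *
th,t=-72,[.594,.0557]
look('w12',['pawl_post','cassette','jaw_face'])
for k,z in [('pawl_post',.068),('cassette',.034),('jaw_face',.042)]:
    r=spotter.place_of('wrist',k)[:1]
    if r: print(k,C(ray('wrist',r[0]['location'],z),th,t))
print(barang(bar('w12',th,t)))
cv2.imwrite('pics/w12c.png',cv2.resize(cv2.imread('pics/w12.png')[0:250,80:430],(800,571),interpolation=cv2.INTER_CUBIC))"
```

```text
clock: 26.42
tool_pos: [0.65, 0.096, 0.1432]
orientation: [180.0, -0.0, -103.8]
force: [0.2, 0.2, 0.1]
opening: 0.0005
gripper_force: 0.0
clock: 27.05
tool_pos: [0.6499, 0.0961, 0.1434]
orientation: [-180.0, -0.0, -156.8]
force: [-0.3, 0.9, 0.3]
opening: 0.0001
gripper_force: 0.0
clock: 27.3
tool_pos: [0.6499, 0.0962, 0.1434]
orientation: [-180.0, -0.0, -162.1]
force: [-1.1, 0.4, -1.4]
opening: 0.0004
gripper_force: 0.0
27.35 [0.6499 0.0962 0.1434] [-1.8000e+02 -1.0000e-02 -1.6201e+02]
pawl_post [([276.5, 18.1], 0.85, [0.5109, 0.0676])]
cassette [([59.6, 34.2], 0.92, [0.5712, -0.1104]), ([169.4, 123.1], 0.79, [0.6158, -0.0015])]
jaw_face [([184.5, 136.8], 0.64, [0.6225, 0.0171]), ([172.1, 130.7], 0.59, [0.6206, 0.0047])]
pawl_post [-37.2 -75.4]
cassette [150.8 -73.2]
jaw_face [45.5 15.1]
[(np.float64(54.556239630548085), np.float64(4.0)), (np.float64(54.56421413477023), np.float64(1.0)), (np.float64(54.60186112477939), np.float64(2.0)), (np.float64(54.603040115435356), np.float64(3.0))]
```

View pics/w12c.png

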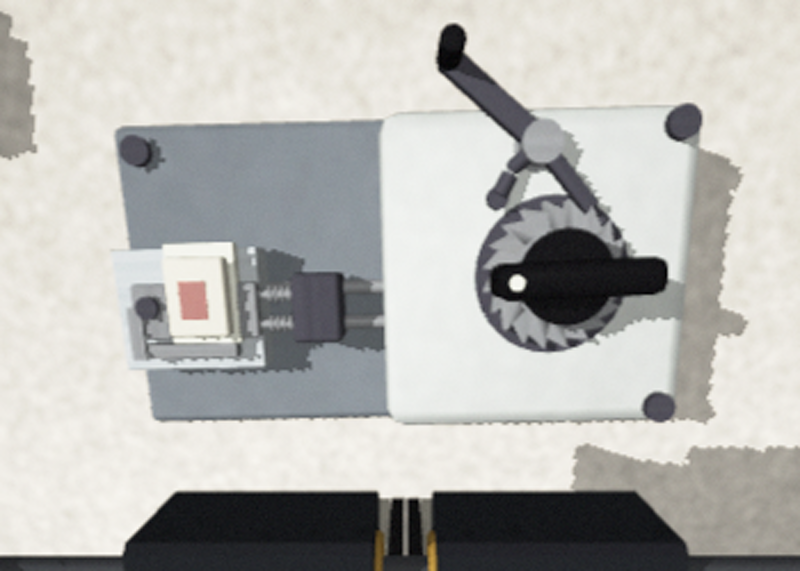

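```bash
python3 -c "
from plant import ctrl
print(ctrl.close_job())"
```

```text
the job is handed in; nothing more can be done
None
```

The job is handed in at about 27 s: the cassette is home against the end stop, the pawl is back in the teeth, and the jaw is clamped at the notch it started from. The jaw force there is about 15 N, estimated from the knob angle rather than measured. The hand-in returned no verdict.

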